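Load a tube rack past the spring stop pin of a loading dock

ROBOT

A 6-joint arm with a two-finger parallel gripper is mounted at the origin on the work surface. World frame = base frame: x ahead of the robot, y to its left, z up, the work surface at z = 0. Lengths are in m, angles in rad, forces in N, time in s.
With the tool pointing down it reaches from about 0.35 to 0.975 m from the base axis. Payload 4.9 kg.
Tool frame: the origin (TCP) lies on the centre line of the jaws, within the pads' length; the fingertips stand 14 mm ahead of it and the grasp point (between the pads) lies 5 mm behind it (manip.nose_length is the distance from the TCP to the fingertips, in m); z points along the fingers, y is the line along which they close (so a half turn about z gives the same grasp; the last joint's range is limited). The gripper opens to 85 mm and grips with 20 to 120 N. Pads are 22 mm wide; open, the fingers measure 114 mm over their backs; the gripper's body (76 mm by 85 mm) begins 54 mm behind the grasp point. The pads swing forward as they close: fully open they stand 13 mm farther back than shut.
Start: joints at [1.037, 0.053, 1.613, -0, 1.476, -0.119], TCP at [0.252, 0.572, 0.245] pointing down, gripper open.
Joint ranges: [-3.01, 3.01], [-1.01, 2.22], [0.06, 2.58], [-1.02, 4.17], [0.09, 2.62], [-3.14, 3.14]. Speed limits (rad/s): [2.57, 2.57, 3.14, 3.14, 3.14, 3.14].

INTERFACE

Orientations are given as a unit quaternion [w, x, y, z].
In Python, from plant import manip, imaging gives the robot as it stands.
- The arm moves only by the tool play_rows, never from a script. Its argument "commands" is a list of rows, each a list of 6 numbers: the shift along the tool's x, y, z in mm, then the turn, a rotation vector about the tool's x, y, z in degrees. A call has 1 to 5 rows; each row shifts and turns the commanded pose from where the row before left it, along the tool's axes as they then stand; what a row does not reach is not made up. A row lasts 1/12 s, in which the tool goes at most 41.7 mm and 7.16 degrees, less where a joint would pass 70% of its speed; a pose out of reach is approached as far as the arm can. A call is refused whole if a number of a shift passes 41.7 or a number of a turn 7.16, either way. A call with a gripper value outside its range is refused whole. "hand" is the finger opening in mm, from 0 to 85.4, set as the call begins (left out, the last holds). The fingers move at their own pace and stop on an object; the grip force is fixed at half the most. Time passes only in rows, so rows that do not move let the fingers close. It gives the time, the measured TCP pose, the force, the opening and the grip force at its end, in the units of the state.
- manip.state(): the state, without advancing time (a new reading comes with each control period).
- imaging.grab_frame(name): name is "scene" or "side" or "wrist"; returns a dict with "image" (480x640x3 uint8, red, green, blue), "fx", "fy", "cx", "cy" (pixels), "R" (3x3) and "t" (3): a world point X has camera coordinates R X + t; the wrist camera has in their place "mount" (4x4, takes a point from camera to tool coordinates, whose origin is the TCP and whose axes are the flange's). Camera axes: x right, y down, z forward; pixel columns grow to the right and rows downward; lengths in m; the calibration is good to about 2 mm. A picture is of the moment at which its call begins: read the wrist's pose just before it. There is no depth.
- manip.job_done(): hands the job in; it is judged then, once.
The state is a dict: "time": time; "joint_pos": joint angles; "joint_vel": joint speeds; "joint_efforts": joint torques, N m; "tool_pos": TCP position; "tool_rot": TCP orientation; "contact_force": force on the tool from outside, world axes, zero at the start; "ft_torque": the same for the moment, N m; "gripper_width": opening from 0.0 (shut) to 1.0 (fully open); "grasp_force": force on a finger pad.
Only numpy, scipy, OpenCV 4.12 (cv2) and the standard library are available. Lean on these libraries where they do the work, as an engineer would, in place of code of your own. Each camera call takes 0.05 s, during which the arm holds its last target. There are 200 camera calls.

TASK

Slide the tube rack that stands in the loading dock home: press down the steel spring bar that sticks out behind the rack so that the stop pin in front of the rack sinks, and, while holding it down, push the rack along its track over the pin until it rests fully home against the end stop. Then take the hand away, so that the pin springs up under the rack and locks it. Only press and push with the fingers: do not grip or lift the rack, and leave the other things on the bench where they are.

Things in the scene. Friction and masses are not known exactly. Their poses are not given: they have to be found in the camera images.
- dock: Fixed grey dock on the bench, sizes in mm: x -165 to +110, 107 wide. Origin at bench level on its centre line; the rack is pushed along its +x. Two side ledges (x -100 to 110, top z 24) carry the rack; the gap between them is 66 wide, floor z 3. Guides with lips over the rack's flange (x -100 to 100, top z 37, 76 apart) stop it lifting.
- stop_pin (a joint): Steel spring bar and stop pin, one part sliding straight down: 0 = up, 0.014 m = fully down; 3.5 N at the top to 7 N at the bottom, springs back. Flat bar, 46 wide, top z 22 up and 8 down, on the dock's centre line from dock x -155, under the rack, to the pin at x 41 to 49. Pressed 10 mm or more, the pin clears the rack, which then keeps it down until home.
- bar_tail (a point): Middle of the rear end edge of the spring bar's top face; moves down with the bar. The bar may be pressed anywhere on its top between here and the rack's back face.
- pin_top (a point): Middle of the top of the stop pin (8 long, 30 wide, dock x +45), z 33 when up: it stands 9 above the rack's underside and blocks the rack's front. Moves down with the bar.
- stop_face (a point): Centre of the rubber face of the white end stop (dock x +92, z 36; the stop is 107 wide, top z 49). The rack's front must end against it.
- rack: Blue tube rack, 110 long (x), 72 wide, 30 high, caps 4 higher; base flange 92 wide, 8 high; 0.25 to 0.49 kg. Origin at the centre of its underside, +x along dock +x. Loose between the guides, underside z 24, front 3 to 28 short of the pin. Home: origin at dock x +37, front on the end stop, a 20 long notch in the underside (rack x +8) over the pin.
- rack_back (a point): Centre of the rack's flat upright back face (rack x -55, 15 above its underside): the face to push, z 24 to 54 above the bench.
- dropper_a: Dropper bottle, 24 diameter, 70 tall, origin at the centre of its underside. Bystander, close beside the dock.
- dropper_b: Dropper bottle, 24 diameter, 70 tall, origin at the centre of its underside. Bystander, close beside the dock.
- slide_box: White box of slides, 80 x 30 x 22, origin at the centre of its underside. Bystander, beside the dock.
- pipette_cup: Round mesh cup with transfer pipettes, 80 diameter, 150 tall overall, origin at the centre of its underside. Bystander.
- green_rack: Larger green tube rack, apart from the dock, 100 x 180 x 50, origin at the centre of its underside. Bystander.
- reagent_jar: Amber jar, 56 diameter, 75 tall, origin at the centre of its underside. Bystander.
Not all that is in view belongs to the job. Several things have the shape of the rack; the one meant has the colours described above.

How it is judged:
By the outcome, as a careful person would: the job done as asked, in the order asked, and still so for the second after the job is handed in, with the robot touching nothing.
It also fails if it takes over 35 s, if anything falls off the work surface, if the arm or the gripper's body presses on something with over 40 N, if the wrist force passes 120 N, or if a joint passes its speed limit or range.

## Working session

There is one attempt and no reset: what is moved stays moved. The work goes in short steps, Python scripts to look and compute and a tool call to move; the robot and the scene stay as the last step left them, time stands still between calls to the robot, and variables do not carry over. Pictures are saved under pics/ and viewed, at most 10 in all, crops included, and the job is handed in when it is done.

Besides the shell and the picture viewer there is one more tool, called after ">>>" in YAML: its name, and indented under it one key for each argument. play_rows: Moves the arm, as the interface text tells. Its arguments: {"type":"object","properties":{"commands":{"type":"array","items":{"type":"array","items":{"type":"number"}}},"hand":{"type":"number"}},"required":["commands"]}

```bash
mkdir -p pics; python3 - <<'E'
from plant import manip, imaging
import cv2,pickle
s=manip.state();print(s['time'],s['tool_pos'],s['tool_rot'],s['contact_force'],s['gripper_width'],manip.nose_length)
for n in ['scene','side']:
    f=imaging.grab_frame(n);pickle.dump(f,open(f'pics/{n}0.pkl','wb'))
    cv2.imwrite(f'pics/{n}0.png',f['image'][:,:,::-1]); print(n,f['fx'],f['R'],f['t'])
E
```

```text
0.0 [0.25160691 0.57148226 0.24407883] [-3.26222950e-04  2.05947346e-01  9.78562543e-01 -9.66608816e-04] [-0.0130568  -0.65306178  0.58856829] 1.0052980264476152 0.014
scene 511.46952650402244 [[-0.22304166  0.97474852 -0.01085068]
 [ 0.71483573  0.15598025 -0.68167444]
 [-0.66276866 -0.15979825 -0.73157516]] [ 0.13005245 -0.39239533  1.35272466]
side 434.9015979208875 [[ 0.99588237 -0.09062299 -0.00240547]
 [-0.05887402 -0.62635089 -0.77731487]
 [ 0.06893593  0.77425579 -0.62910715]] [-0.5994925   0.05492841  0.99652366]
```

View pics/scene0.png

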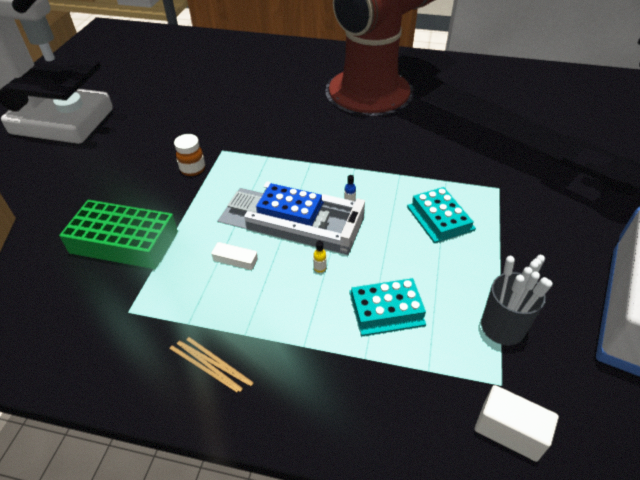

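View pics/side0.png

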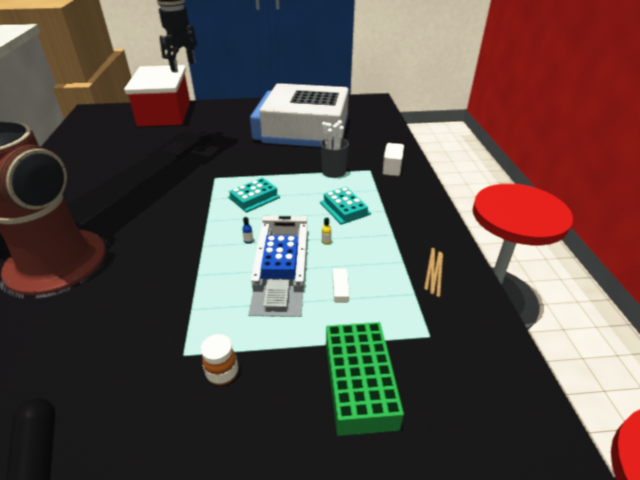

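The blue rack in the grey dock is at scene (290,203) / side (281,255). Lookalikes are teal at scene (440,212) and (388,304), and green at (118,232). By the description I choose the blue one; checking it in a close crop.

```bash
python3 - <<'E'
import cv2,numpy as np
a=cv2.imread('pics/scene0.png')[165:255,205:375];b=cv2.imread('pics/side0.png')[205:325,235:355]
a=cv2.resize(a,None,fx=4.7,fy=4.7,interpolation=cv2.INTER_CUBIC);b=cv2.resize(b,None,fx=5,fy=5,interpolation=cv2.INTER_CUBIC)
cv2.imwrite('pics/ca.png',a);cv2.imwrite('pics/cb.png',b)
E
```

```text
(no output)
```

View pics/ca.png

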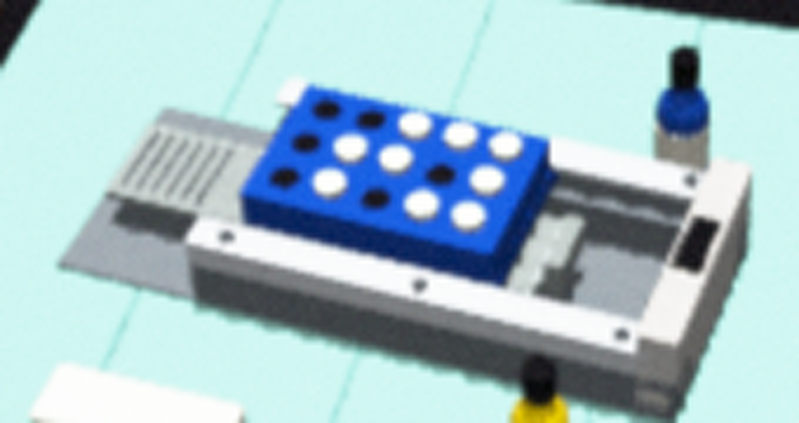

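View pics/cb.png

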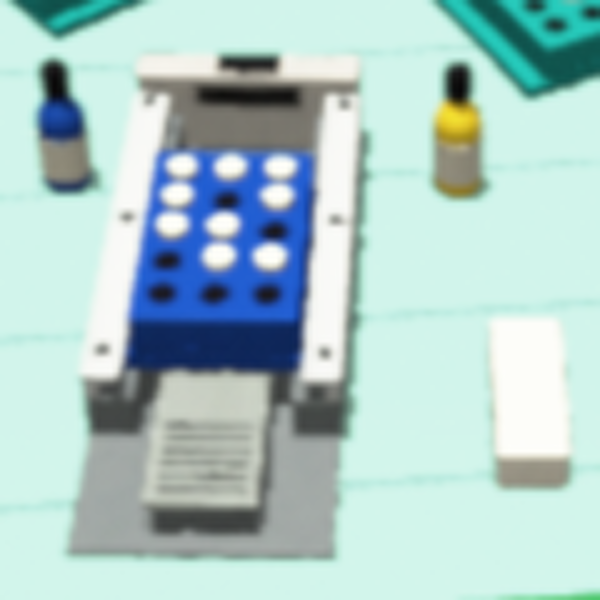

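The crops show the blue rack with white caps, the steel bar sticking out behind it on the scene's left, and the end stop on the scene's right. Dock +x therefore runs roughly along world +y. Next I cast rays from the corners.

```bash
cat > h.py <<'E'
import numpy as np,pickle
from plant import manip,imaging
def ray(f,u,v,z):
    R=np.array(f['R']);t=np.array(f['t']);c=-R.T@t
    d=R.T@np.array([(u-f['cx'])/f['fx'],(v-f['cy'])/f['fy'],1]);return c+d*(z-c[2])/d[2]
E
python3 - <<'E'
from h import *
A=pickle.load(open('pics/scene0.pkl','rb'));B=pickle.load(open('pics/side0.pkl','rb'))
a=lambda u,v,z:ray(A,205+(u-2)/4.7,165+(v-2)/4.7,z)
b=lambda u,v,z:ray(B,235+(u-2)/5,205+(v-2)/5,z)
P=lambda n,x:print(n,(x*1000).round(1)[:2])
P('tail side',(b(143,503,.022)+b(262,507,.022))/2)
P('tail scene',(a(158,130,.022)+a(105,195,.022))/2)
P('rackback side',(b(133,322,.054)+b(300,322,.054))/2)
P('rackback scene',(a(305,87,.054)+a(243,190,.054))/2)
P('rackfront side',(b(157,150,.054)+b(313,152,.054))/2)
P('rackfront scene',(a(548,143,.054)+a(490,250,.054))/2)
P('guide back side',(b(83,378,.037)+b(343,380,.037))/2)
P('stop top rear side',(b(137,57,.049)+b(360,60,.049))/2)
P('stop rear scene',(a(752,170,.049)+a(690,352,.049))/2)
P('base back side',(b(68,553,.003)+b(333,555,.003))/2)
P('base back scene',(a(165,108,.003)+a(58,265,.003))/2)
for n in 'ab':
  pass
print(b(333,555,.003)-b(68,553,.003), a(58,265,.003)-a(165,108,.003))
E
```

```text
tail side [ 500.5 -204.2]
tail scene [ 502.6 -199. ]
rackback side [ 509.4 -133.5]
rackback scene [ 507.8 -130.1]
rackfront side [520.  -21.7]
rackfront scene [520.2 -22.7]
guide back side [ 506.6 -149.3]
stop top rear side [528.3  55.1]
stop rear scene [533.1  62.7]
base back side [ 498.3 -212.8]
base back scene [ 498.7 -211.7]
[ 0.10488137 -0.01080001  0.        ] [ 0.10510926 -0.01163731  0.        ]
```

```bash
cat >> h.py <<'E'
from scipy.spatial.transform import Rotation as Ro
D=np.array([.106,.994,0]);D/=np.linalg.norm(D);O=np.array([.516,-.048,0])
def plan(goal,n,xdir=D):
    s=manip.state();q=np.roll(s['tool_rot'],-1);T=Ro.from_quat(q)
    p=np.array(s['tool_pos']);G=Ro.from_matrix(np.c_[xdir,np.cross([0,0,-1],xdir),[0,0,-1]])
    w=np.degrees((T.inv()*G).as_rotvec());k=max(1,int(np.ceil(np.abs(w).max()/7.1)))
    step=(np.array(goal)-p)/n*1000
    for i in range(max(n,k)):
        t=w/k if i<k else w*0
        print((T.inv().apply(step)).round(1).tolist()+t.round(2).tolist()); T=T*Ro.from_rotvec(t,degrees=True)
E
python3 -c "
from h import *
g=O-.120*D;g[2]=.15;print(g);plan(g,20)"
```

```text
[ 0.50327537 -0.16732344  0.15      ]
[-26.4, -28.7, 4.8, -0.01, 0.01, 6.57]
[-29.5, -25.5, 4.7, -0.01, 0.01, 6.57]
[-32.2, -22.0, 4.7, -0.01, 0.01, 6.57]
[-34.6, -18.1, 4.7, -0.01, 0.01, 6.57]
[-36.4, -14.1, 4.7, -0.01, 0.01, 6.57]
[-37.8, -9.8, 4.7, -0.01, 0.01, 6.57]
[-38.6, -5.4, 4.7, -0.01, 0.01, 6.57]
[-39.0, -1.0, 4.7, -0.01, 0.01, 6.57]
[-38.9, 3.5, 4.7, -0.01, 0.01, 6.57]
[-38.2, 7.9, 4.7, -0.01, 0.01, 6.57]
[-37.0, 12.3, 4.7, -0.01, 0.01, 6.57]
[-35.4, 16.4, 4.7, -0.0, 0.0, 0.0]
[-35.4, 16.4, 4.7, -0.0, 0.0, 0.0]
[-35.4, 16.4, 4.7, -0.0, 0.0, 0.0]
[-35.4, 16.4, 4.7, -0.0, 0.0, 0.0]
[-35.4, 16.4, 4.7, -0.0, 0.0, 0.0]
[-35.4, 16.4, 4.7, -0.0, 0.0, 0.0]
[-35.4, 16.4, 4.7, -0.0, 0.0, 0.0]
[-35.4, 16.4, 4.7, -0.0, 0.0, 0.0]
[-35.4, 16.4, 4.7, -0.0, 0.0, 0.0]
```

>>> play_rows:
  commands:
    - [-26,-29,4,0,0,6.6]
    - [-29.5,-25.5,4,0,0,6.6]
    - [-32,-22,4,0,0,6.6]
    - [-34.5,-18,4,0,0,6.6]
    - [-36.5,-14,4,0,0,6.6]
  hand: 0

```text
time: 0.52
tool_pos: [0.3139, 0.3856, 0.2244]
tool_rot: [-0.0, 0.477, 0.879, -0.0]
contact_force: [0.7, 0.2, 0.0]
gripper_width: 0.293
grasp_force: 0.0
```

>>> play_rows:
  commands:
    - [-38,-10,5,0,0,6.6]
    - [-38.5,-5.5,5,0,0,6.6]
    - [-39,-1,5,0,0,6.6]
    - [-39,3.5,5,0,0,6.6]
    - [-38,8,5,0,0,6.6]

```text
time: 0.93
tool_pos: [0.3761, 0.2006, 0.1997]
tool_rot: [0.0, 0.707, 0.707, -0.0]
contact_force: [0.9, 0.1, -0.4]
gripper_width: 0.006
grasp_force: 0.0
```

>>> play_rows:
  commands:
    - [-37,12,5,0,0,6.5]
    - [-35.5,16.5,5,0,0,0]
    - [-35.5,16.5,5,0,0,0]
    - [-35.5,16.5,5,0,0,0]
    - [-35.5,16.5,5,0,0,0]

```text
time: 1.35
tool_pos: [0.4384, 0.0151, 0.1748]
tool_rot: [0.0, 0.745, 0.667, 0.0]
contact_force: [0.3, 0.7, 0.5]
gripper_width: 0.002
grasp_force: 0.0
```

```bash
python3 -c "
from h import *
s=manip.state();print(s['time'],s['tool_pos'],s['gripper_width'],s['contact_force'])
g=O-.120*D;g[2]=.10;plan(g,6)"
```

```text
1.35 [0.43841991 0.01513984 0.1748489 ] 0.001977707909607278 [0.33422168 0.68197489 0.5422032 ]
[-29.0, 14.1, 12.5, 0.01, -0.01, -0.2]
[-29.1, 14.0, 12.5, 0.0, -0.0, -0.0]
[-29.1, 14.0, 12.5, 0.0, -0.0, -0.0]
[-29.1, 14.0, 12.5, 0.0, -0.0, -0.0]
[-29.1, 14.0, 12.5, 0.0, -0.0, -0.0]
[-29.1, 14.0, 12.5, 0.0, -0.0, -0.0]
```

>>> play_rows:
  commands:
    - [-35,17,8,0,0,-0.2]
    - [-35,17,8,0,0,0]
    - [-35,17,10,0,0,0]
    - [-35,17,10,0,0,0]
    - [-34.5,16,39,0,0,0]

```text
time: 1.77
tool_pos: [0.5039, -0.1612, 0.1129]
tool_rot: [0.004, 0.744, 0.668, 0.002]
contact_force: [1.5, -0.6, 0.6]
gripper_width: -0.006
grasp_force: 0.0
```

```bash
python3 - <<'E'
from h import *
import cv2
s=manip.state();print(s['time'],s['tool_pos'],s['contact_force'])
for n,sl in [('scene',np.s_[130:270,190:390]),('side',np.s_[170:330,200:360])]:
    f=imaging.grab_frame(n);pickle.dump(f,open(f'pics/{n}1.pkl','wb'))
    R=np.array(f['R'])
    for k in (0.014,):
        c=R@(np.array(s['tool_pos'])-[0,0,k])+f['t'];print(n,f['fx']*c[0]/c[2]+f['cx'],f['fy']*c[1]/c[2]+f['cy'])
    globals()[n]=cv2.resize(f['image'][sl][:,:,::-1],(390,390*sl and 300) if 0 else (400,300))
cv2.imwrite('pics/near.png',np.hstack([scene,side]))
E
```

```text
1.7667 [ 0.50389774 -0.16116226  0.11291158] [ 1.53149366 -0.61151143  0.60758736]
scene 245.79955349005976 172.52405544630733
side 274.01224157920666 262.0199725165437
```

View pics/near.png

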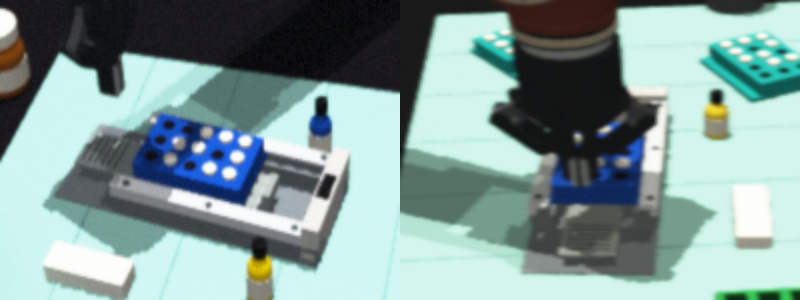

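The fingertip shows at scene (245,173), where the projection puts it. The rack hasn't moved. I still need to check the droppers against the wide knuckles, then go down.

```bash
python3 - <<'E'
from h import *
A=pickle.load(open('pics/scene0.pkl','rb'));B=pickle.load(open('pics/side0.pkl','rb'))
L=np.cross([0,0,1],D)
for n,p in [('blue',ray(B,248,217.5,.07)),('yellow',ray(B,326.5,218.5,.07)),('blue sc',ray(A,350.5,177,.07)),('yel sc',ray(A,320,244,.07))]:
    v=p-O;print(n,v@D,v@L)
s=manip.state();v=np.array(s['tool_pos'])-O;print(s['tool_pos'],v@D,v@L)
g=O-.116*D;g[2]=.041;plan(g,3)
E
```

```text
blue 0.06961939133580623 0.07909676418894687
yellow 0.06796699286217625 -0.10246547580127298
blue sc 0.069899073421095 0.08281158043223392
yel sc 0.07086214975599474 -0.10438991865484318
[ 0.49811604 -0.15915025  0.10372657] -0.11241997304772632 0.005996910798332445
[-1.2, 2.2, 20.9, -0.53, -0.14, -0.24]
[-1.2, 2.0, 20.9, -0.0, -0.0, -0.0]
[-1.2, 2.0, 20.9, -0.0, -0.0, -0.0]
```

>>> play_rows:
  commands:
    - [-1,2,21,-0.5,-0.1,-0.2]
    - [-1,2,21,0,0,0]
    - [-1,2,20,0,0,0]
    - [0,0,0,0,0,0]
    - [0,0,0,0,0,0]

```text
time: 2.28
tool_pos: [0.5056, -0.1595, 0.0468]
tool_rot: [0.002, 0.742, 0.67, 0.002]
contact_force: [0.0, -0.5, 1.4]
gripper_width: 0.001
grasp_force: 0.0
```

```bash
cat >> h.py <<'E'
def st():
    s=manip.state();v=np.array(s['tool_pos'])-O;L=np.cross([0,0,1],D)
    print('t',s['time'],'dock x,y,tipz mm',(np.array([v@D,v@L,v[2]-.014])*1000).round(1),'F',np.round(s['contact_force'],1),np.round(s['tool_rot'],4))
E
python3 -c "
from h import *
st();g=O-.116*D;g[2]=.024;plan(g,3)"
```

```text
t 2.2833 dock x,y,tipz mm [-112.    -1.4   32.8] F [ 0.  -0.5  1.4] [0.0024 0.7422 0.6702 0.0018]
[-1.3, -0.5, 7.6, 0.34, 0.03, 0.25]
[-1.3, -0.5, 7.6, 0.0, 0.0, 0.0]
[-1.3, -0.5, 7.6, 0.0, 0.0, 0.0]
```

>>> play_rows:
  commands:
    - [-1,0,5,0.3,0,0.2]
    - [-1,0,5,0,0,0]
    - [-1,0,5,0,0,0]
    - [0,0,4,0,0,0]
    - [0,0,0,0,0,0]

```text
time: 2.7
tool_pos: [0.5074, -0.1638, 0.0291]
tool_rot: [0.003, 0.744, 0.669, 0.001]
contact_force: [1.5, 2.0, 4.3]
gripper_width: 0.0
grasp_force: 2.2
```

```bash
python3 -c "
from h import *
st()"
```

```text
t 2.7 dock x,y,tipz mm [-116.1   -3.7   15.1] F [1.5 2.  4.3] [0.0028 0.7436 0.6686 0.0013]
```

>>> play_rows:
  commands:
    - [0,-2,3,0,0,0]
    - [0,-1,2,0,0,0]
    - [0,0,0,0,0,0]
    - [0,0,0,0,0,0]

```text
time: 3.03
tool_pos: [0.5054, -0.1641, 0.0252]
tool_rot: [0.004, 0.744, 0.669, 0.002]
contact_force: [3.3, -0.1, 5.2]
gripper_width: 0.0
grasp_force: 2.6
```

```bash
python3 -c "
from h import *
st()"
```

```text
t 3.0333 dock x,y,tipz mm [-116.6   -1.7   11.2] F [ 3.3 -0.1  5.2] [0.004  0.7436 0.6686 0.0016]
```

>>> play_rows:
  commands:
    - [0,-1,2,0,0,0]
    - [2,0,0,0,0,0]
    - [2,0,0,0,0,0]
    - [2,0,0,0,0,0]

```text
time: 3.37
tool_pos: [0.5044, -0.1593, 0.0233]
tool_rot: [0.004, 0.743, 0.669, -0.0]
contact_force: [-0.1, -4.5, 6.1]
gripper_width: -0.002
grasp_force: 3.0
```

```bash
python3 -c "
from h import *
st()"
```

```text
t 3.3667 dock x,y,tipz mm [-111.9   -0.2    9.3] F [-0.1 -4.5  6.1] [ 4.500e-03  7.433e-01  6.689e-01 -1.000e-04]
```

>>> play_rows:
  commands:
    - [3,0,0,0,0,0]
    - [3,0,0,0,0,0]
    - [3,0,0,0,0,0]
    - [3,0,0,0,0,0]
    - [3,0,0,0,0,0]

```text
time: 3.78
tool_pos: [0.5056, -0.1444, 0.0231]
tool_rot: [0.004, 0.743, 0.669, -0.0]
contact_force: [-0.7, -6.9, 6.9]
gripper_width: 0.001
grasp_force: 2.9
```

```bash
python3 -c "
from h import *
st()"
```

```text
t 3.7833 dock x,y,tipz mm [-97.    0.1   9.1] F [-0.7 -6.9  6.9] [ 4.200e-03  7.433e-01  6.689e-01 -4.000e-04]
```

>>> play_rows:
  commands:
    - [3,0,0,0,0,0]
    - [3,0,0,0,0,0]
    - [3,0,0,0,0,0]
    - [3,0,0,0,0,0]
    - [3,0,0,0,0,0]

```text
time: 4.2
tool_pos: [0.5072, -0.1298, 0.0231]
tool_rot: [0.004, 0.743, 0.669, -0.001]
contact_force: [-1.2, -6.4, 6.4]
gripper_width: 0.005
grasp_force: 3.0
```

>>> play_rows:
  commands:
    - [3,0,0,0,0,0]
    - [3,0,0,0,0,0]
    - [3,0,0,0,0,0]
    - [3,0,0,0,0,0]
    - [3,0,0,0,0,0]

```text
time: 4.62
tool_pos: [0.5088, -0.1149, 0.0231]
tool_rot: [0.004, 0.743, 0.669, -0.001]
contact_force: [-0.2, -6.5, 6.1]
gripper_width: 0.002
grasp_force: 3.0
```

```bash
python3 -c "
from h import *
st()"
```

```text
t 4.6167 dock x,y,tipz mm [-67.2   0.    9.1] F [-0.2 -6.5  6.1] [ 4.500e-03  7.433e-01  6.690e-01 -5.000e-04]
```

>>> play_rows:
  commands:
    - [3,0,0,0,0,0]
    - [3,0,0,0,0,0]
    - [3,0,0,0,0,0]
    - [3,0,0,0,0,0]
    - [3,0,0,0,0,0]

```text
time: 5.03
tool_pos: [0.5105, -0.0999, 0.0231]
tool_rot: [0.004, 0.743, 0.669, -0.001]
contact_force: [-0.2, -7.2, 7.0]
gripper_width: 0.0
grasp_force: 3.0
```

>>> play_rows:
  commands:
    - [3,0,0,0,0,0]
    - [3,0,0,0,0,0]
    - [3,0,0,0,0,0]
    - [2,0,0,0,0,0]
    - [2,0,0,0,0,0]

```text
time: 5.45
tool_pos: [0.5119, -0.087, 0.023]
tool_rot: [0.004, 0.743, 0.669, -0.0]
contact_force: [-0.2, -7.1, 6.4]
gripper_width: 0.004
grasp_force: 3.0
```

```bash
python3 -c "
from h import *
st()"
```

```text
t 5.45 dock x,y,tipz mm [-39.2  -0.    9. ] F [-0.2 -7.1  6.4] [ 4.500e-03  7.432e-01  6.690e-01 -5.000e-04]
```

>>> play_rows:
  commands:
    - [2,0,0,0,0,0]
    - [2,0,0,0,0,0]
    - [1,0,0,0,0,0]
    - [1,0,0,0,0,0]
    - [1,0,0,0,0,0]

```text
time: 5.87
tool_pos: [0.5125, -0.0808, 0.0231]
tool_rot: [0.005, 0.743, 0.669, -0.001]
contact_force: [-1.5, -12.9, 7.2]
gripper_width: -0.001
grasp_force: 2.9
```

>>> play_rows:
  commands:
    - [1,0,0,0,0,0]
    - [1,0,0,0,0,0]
    - [1,0,0,0,0,0]

```text
time: 6.12
tool_pos: [0.5125, -0.0807, 0.0234]
tool_rot: [0.007, 0.743, 0.67, -0.004]
contact_force: [-6.2, -24.8, 8.9]
gripper_width: -0.003
grasp_force: 2.9
```

```bash
python3 -c "
from h import *
st()"
```

```text
t 6.1167 dock x,y,tipz mm [-32.9  -0.    9.4] F [ -6.2 -24.8   8.9] [ 0.0069  0.7427  0.6696 -0.0036]
```

>>> play_rows:
  commands:
    - [-2,0,0,0,0,0]
    - [-1,0,0,0,0,0]
    - [0,0,-4,0,0,0]
    - [0,0,-5,0,0,0]
    - [0,0,-5,0,0,0]

```text
time: 6.53
tool_pos: [0.5118, -0.0787, 0.0362]
tool_rot: [0.003, 0.744, 0.669, 0.0]
contact_force: [1.1, -1.2, 0.6]
gripper_width: -0.003
grasp_force: 0.6
```

```bash
python3 -c "
from h import *
st()"
```

```text
t 6.5333 dock x,y,tipz mm [-31.    0.9  22.2] F [ 1.1 -1.2  0.6] [2.700e-03 7.436e-01 6.686e-01 2.000e-04]
```

>>> play_rows:
  commands:
    - [-5,0,-5,0,0,0]
    - [-15,0,-10,0,0,0]
    - [-15,0,-35,0,0,0]
    - [-15,0,-35,0,0,0]
    - [-35,0,-20,0,0,0]

```text
time: 6.95
tool_pos: [0.5025, -0.1608, 0.1432]
tool_rot: [0.002, 0.742, 0.67, 0.001]
contact_force: [1.1, -0.6, 0.3]
gripper_width: 0.002
grasp_force: 0.0
```

>>> play_rows:
  commands:
    - [-40,0,-10,0,0,0]
    - [-40,0,0,0,0,0]
    - [-40,0,0,0,0,0]
    - [-40,0,0,0,0,0]
    - [0,0,0,0,0,0]

```text
time: 7.37
tool_pos: [0.4835, -0.3265, 0.1506]
tool_rot: [0.002, 0.745, 0.667, -0.0]
contact_force: [-0.7, -0.1, -0.2]
gripper_width: 0.003
grasp_force: 0.0
```

```bash
python3 - <<'E'
from h import *
import cv2
st();o=[]
for n,sl in [('scene',np.s_[150:270,200:380]),('side',np.s_[190:330,220:360])]:
    f=imaging.grab_frame(n);pickle.dump(f,open(f'pics/{n}2.pkl','wb'))
    o.append(cv2.resize(f['image'][sl][:,:,::-1],(450,300) if n=='scene' else (300,300),interpolation=cv2.INTER_CUBIC))
cv2.imwrite('pics/end.png',np.hstack(o))
E
```

```text
t 7.3667 dock x,y,tipz mm [-280.3    2.8  136.6] F [-0.7 -0.1 -0.2] [ 2.200e-03  7.454e-01  6.667e-01 -5.000e-04]
```

View pics/end.png

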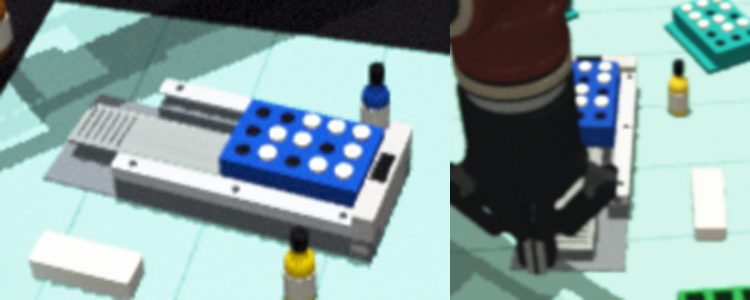

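The rack's front (scene crop, about (380,150)) sits against the white end stop and the bystanders haven't moved. A numeric before/after comparison will show whether the bar's tail is back up.

```bash
python3 - <<'E'
from h import *
import cv2
g=lambda n:cv2.cvtColor(pickle.load(open(n,'rb'))['image'],cv2.COLOR_RGB2GRAY)
a=g('pics/scene0.pkl');b=g('pics/scene2.pkl')
T=a[186:214,222:254]
r=cv2.matchTemplate(b[176:224,212:264],T,cv2.TM_CCOEFF_NORMED);print(cv2.minMaxLoc(r),'unmoved=(10,10)')
A=pickle.load(open('pics/scene2.pkl','rb'));L=np.cross([0,0,1],D)
for u,v in [(252,100),(222,160),(383,127),(353,203)]:
    p=ray(A,200+u/2.5,150+v/2.5,.054)-O;print((p@D*1000).round(1),(p@L*1000).round(1))
f=pickle.load(open('pics/scene0.pkl','rb'));R=np.array(f['R'])
for z in (.022,.008):
    c=R@(O-.14*D+[0,0,z])+f['t'];print(z,f['fy']*c[1]/c[2]+f['cy'])
E
```

```text
(-0.4868678152561188, 0.43297985196113586, (9, 3), (10, 10)) unmoved=(10,10)
-16.3 33.0
-14.2 -37.2
90.0 35.4
92.2 -48.9
0.022 199.41923335015886
0.008 204.47166921445177
```

The tail matches its original "up" position with no shift; pressed down it would sit about 5 px lower. The rack's back is at dock x of about -15 to -18 and its front at about 92, so it is home and locked.

```bash
python3 -c "
from plant import manip
print(manip.job_done())"
```

```text
the job is handed in; nothing more can be done
None
```

The blue rack is home against the end stop, the spring bar is back up so the pin has locked it, the hand is clear, and the job was handed in at about 7.4 s.

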